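Clamp a riser plate with the inner of two stacked knobs

TASK

Lay the loose black riser plate flat on the narrow bed of the grey drilling fixture, lengthwise between the jaw and the end stop, and let go of it. Then close the jaw with the small bar-shaped upper knob only, clockwise from above, until it grips the plate firmly against the end stop with about 12 N (at least 6, never more than 20). The big lower ring under that knob holds the end stop's setting and must not turn; leave everything else on the table where it is.

Things in the scene. Friction and masses are not known exactly. Their poses are not given: they have to be found in the camera images.
- plate_center (a point): Centre (half-way up) of the loose black plastic riser plate, 52 x 76 x 8 mm, about 30 g, with a window in the middle; it starts flat on the table at the left. Its x axis runs along the 52 mm width, y along the 76 mm length, z up. Take it across the 52 mm width. Either way round is right.
- plate: The same riser plate; origin at the centre of its underside.
- fixture: The grey drilling fixture, 250 mm long, fixed to the table; origin on the table. Its foot is 8 mm thick and 96 mm wide, with four bolt heads up to 12 mm. y runs lengthwise from the knob housing (-y end, 90 x 85 mm, 40 mm high) past the jaw and bed to the end stop (+y end); z up.
- bed (a point): Centre of the flat top of the fixture's bed, where the plate belongs: a steel bar 36 mm wide (along x), its top 26 mm above the table. y runs from jaw to end stop, z up. The plate lies with its length along y, overhanging the bed by 8 mm at each side, so fingers have free space under its long edges.
- jaw_face (a point): Centre of the front of the moving jaw's rubber-faced sprung pad (jaw 42 mm wide, from 26 to 45 mm above the table). It moves along the bed's +y, 8 mm per rad of the small knob. At the start the plate has 8 to 21 mm of play between jaw and stop.
- clamp_jaw: The moving jaw with its pad; origin 7.5 mm below point jaw_face. Driven by the knob only, not pushed by hand. Once the pad has met the plate, and the plate the stop, the clamping force grows by about 10 N per mm of further jaw travel (about 80 N per rad of the small knob). A torque read at rest can lie anywhere within the knob's friction: compare like with like.
- stop_face (a point): Nominal centre of the end stop's face (42 mm wide, from 26 to 41 mm above the table). The steel face plate that meets the riser plate is screwed out from here towards the jaw by an amount set by hand, somewhere between 0 and 4 mm, and holds there. The stop moves only with the big ring (4 mm per rad).
- end_stop: The end stop itself; its origin is 7.5 mm below point stop_face.
- fine_knob_grip (a point): On the upright axis of the small upper knob, half-way up: a ribbed aluminium bar, 36 mm long (its x axis), 14 mm thick (y), 28 mm high; this point is 14 mm below its top and 75.5 mm above the table. Grip it on its two flats. Clockwise from above closes the jaw, 1.1 to 2.9 rad in all. Friction 0.2 N m; stays where left; each newton of clamping adds 0.008 N m.
- ring_mark (a point): Mark on the rim of the big lower ring, 29 mm from the axis, on its top 58.5 mm above the table. The ring is a ribbed aluminium disc, 64 mm diameter, 18 mm high, on the same axis directly under the small knob (whose underside is 61.5 mm above the table). It turns if rubbed; its mark may not move by more than 3 mm.
Mind the look-alikes: they are no part of the job. Of the things that look like the plate, the smaller one is meant.

How it is judged:
By the outcome, as a careful person would: the job done as asked, in the order asked, and still so for the second after the job is handed in, with the robot touching nothing.
It also fails if it takes over 72 s, if anything falls off the work surface, if the arm or the gripper's body presses on something with over 40 N, if the wrist force passes 120 N, or if a joint passes its speed limit or range.

ROBOT

A 6-joint arm with a two-finger parallel gripper is mounted at the origin on a cart in front of the work surface, level with it; the furniture and walls round the work are solid. World frame = base frame: x ahead of the robot, y to its left, z up, the work surface at z = 0. Lengths are in m, angles in rad, forces in N, time in s.
With the tool pointing down it reaches from about 0.3 to 0.775 m from the base axis. Payload 14.6 kg.
Tool frame: the origin (TCP) lies at the very end of the fingers, on their centre line; the grasp point (between the pads) lies 19 mm behind it (robot.grip_depth is the distance from the TCP to the grasp point, in m); z points along the fingers, y is the line along which they close (so a half turn about z gives the same grasp; the last joint's range is limited). The gripper opens to 85 mm and grips with 20 to 120 N. Pads are 22 mm wide; open, the fingers measure 114 mm over their backs; the gripper's body (76 mm by 85 mm) begins 54 mm behind the grasp point. The pads swing forward as they close: fully open they stand 13 mm farther back than shut.
Start: joints at [-1.184, 0.3, 1.521, -0, 1.321, -0.067], TCP at [0.241, -0.494, 0.231] pointing down, gripper open.
Joint ranges: [-3.03, 3.03], [-0.79, 2.21], [0.23, 2.52], [-1.04, 4.18], [0, 3.07], [-2.55, 2.55]. Speed limits (rad/s): [2.22, 2.22, 2.57, 3.14, 3.14, 3.14].

INTERFACE

Orientations are given as a 3x3 rotation matrix whose columns are the frame's x, y, z axes.
In Python, from cell import readout, capture, camera_model, order, robot gives the robot as it stands.
- The arm moves only by the tool step_arm, never from a script. Its argument "motion" is text: rows parted by semicolons, each of 4 numbers parted by spaces: the shift along the world's x, y, z in m, then the turn about the world's z in degrees. In form: x y z roll; .... A call has 1 to 8 rows; each row shifts and turns the commanded pose from where the row before left it; what a row does not reach is not made up. A row lasts 1/10 s, in which the tool goes at most 50 mm and 8.59 degrees, less where a joint would pass 70% of its speed; a pose out of reach is approached as far as the arm can. A call is refused whole if a number of a shift passes 0.05 or a number of a turn 8.59, either way. A call with a gripper value outside its range is refused whole. "fingers" is the closure in counts, from 0 (fully open) to 255 (shut), set as the call begins (left out, the last holds). The fingers move at their own pace and stop on an object; "grip_force" is the grip in N (left out, the last holds). Time passes only in rows, so rows that do not move let the fingers close. It gives the time, the measured TCP pose, the force, the opening and the grip force at its end, in the units of the state.
- readout.observe(): the state, without advancing time (a new reading comes with each control period).
- capture(name): name is "scene" or "side" or "wrist"; returns the picture (420x560x3 uint8, red, green, blue); there is no depth.
- camera_model(name): a dict with "mtx" (3x3 intrinsics, pixels), "R" (3x3) and "t" (3): a world point X has camera coordinates R X + t; the wrist camera has in their place "hand_eye" (4x4, takes a point from camera to tool coordinates, whose origin is the TCP and whose axes are the flange's). Camera axes: x right, y down, z forward; pixel columns grow to the right and rows downward; lengths in m; the calibration is good to about 2 mm. The wrist camera is an equidistant fisheye: a pixel r from the principal point sees the ray r / f radians off the axis. A picture is of the moment at which its call begins: read the wrist's pose just before it. camera_model takes no time and is no camera call.
- order.job_done(): hands the job in; it is judged then, once.
The state is a dict: "time": time; "joints": joint angles; "qvel": joint speeds; "tau": joint torques, N m; "eef_pos": TCP position; "tcp_rot": TCP orientation; "contact_force": force on the tool from outside, world axes, zero at the start; "torque": the same for the moment, N m; "gripper_width": opening from 0.0 (shut) to 1.0 (fully open); "grip_force": force on a finger pad.
Only numpy, scipy, OpenCV 4.12 (cv2) and the standard library are available. Lean on these libraries where they do the work, as an engineer would, in place of code of your own. Each camera call takes 0.05 s, during which the arm holds its last target. There are 200 camera calls.

## Working session

There is one attempt and no reset: what is moved stays moved. The work goes in short steps, Python scripts to look and compute and a tool call to move; the robot and the scene stay as the last step left them, time stands still between calls to the robot, and variables do not carry over. Pictures are saved under pics/ and viewed, at most 10 in all, crops included, and the job is handed in when it is done.

Besides the shell and the picture viewer there is one more tool, called after "Emit:" as a command line: name --argument value ..., lists and objects as JSON in quotes. step_arm: Moves the arm, as the interface text tells. Its arguments: {"type":"object","properties":{"motion":{"type":"string"},"fingers":{"type":"number"},"grip_force":{"type":"number"}},"required":["motion"]}

```bash
mkdir -p pics; cat > h.py <<'E'
import numpy as np,cv2
from cell import readout,capture,camera_model,order,robot
def save(im,n): cv2.imwrite('pics/'+n+'.png',im[:,:,::-1])
def ray(name,uv,st=None):
    m=camera_model(name);K=np.array(m['mtx']);u,v=uv
    if name!='wrist':
        R=np.array(m['R']);t=np.array(m['t']);d=np.linalg.solve(K,[u,v,1.]);return -R.T@t,R.T@d
    H=np.array(m['hand_eye']);a=(u-K[0,2])/K[0,0];b=(v-K[1,2])/K[1,1];r=np.hypot(a,b)+1e-12
    d=np.array([a/r*np.sin(r),b/r*np.sin(r),np.cos(r)])
    Rt=np.array(st['tcp_rot']);return Rt@H[:3,3]+st['eef_pos'],Rt@H[:3,:3]@d
def at(name,uv,z,st=None):
    o,d=ray(name,uv,st);return o+d*(z-o[2])/d[2]
def proj(name,X,st=None):
    m=camera_model(name);K=np.array(m['mtx']);X=np.array(X,float)
    if name!='wrist':
        p=K@(np.array(m['R'])@X+m['t']);return p[:2]/p[2]
    H=np.array(m['hand_eye']);Rt=np.array(st['tcp_rot']);c=H[:3,:3].T@(Rt.T@(X-st['eef_pos'])-H[:3,3])
    th=np.arctan2(np.hypot(c[0],c[1]),c[2]);p=np.arctan2(c[1],c[0])
    return np.array([K[0,2]+K[0,0]*th*np.cos(p),K[1,2]+K[1,1]*th*np.sin(p)])
E
python3 - <<'E'
from h import *
s=readout.observe();print(s)
a=capture('scene');b=capture('side');c=capture('wrist')
np.savez('im0.npz',a=a,b=b,c=c)
save(a,'scene0');save(b,'side0');save(c,'wrist0')
for n in('scene','side','wrist'):print(camera_model(n))
E
```

```text
{'time': 0.0, 'joints': array([-1.18360292e+00,  3.00484635e-01,  1.52160649e+00, -6.59401785e-06,
        1.32066563e+00, -6.65995829e-02]), 'qvel': array([ 6.01094813e-05,  1.55108403e-05, -9.20408251e-04,  5.51220975e-05,
        3.73097655e-04, -7.63309835e-05]), 'tau': array([ 1.99984614e-03, -5.43502164e+01, -3.61790407e+01,  4.59681701e-06,
        3.99994547e-03,  5.87837150e-06]), 'eef_pos': array([ 0.24101505, -0.49411883,  0.23070313]), 'tcp_rot': array([[ 8.98790108e-01,  4.38378995e-01, -4.45469887e-04],
       [ 4.38379216e-01, -8.98789467e-01,  1.07551278e-03],
       [ 7.10985699e-05, -1.16194499e-03, -9.99999322e-01]]), 'contact_force': array([-0.1211469 ,  0.57628525,  0.13280036]), 'torque': array([ 0.00600977, -0.03238873, -0.0488519 ]), 'grip_force': 0.0, 'gripper_width': 1.0039477636796983}
{'mtx': array([[530.61660847,   0.        , 284.30926774],
       [  0.        , 530.61660847, 215.77380787],
       [  0.        ,   0.        ,   1.        ]]), 'R': array([[-0.48262301, -0.87580946, -0.0057283 ],
       [-0.59915117,  0.33492428, -0.72721634],
       [ 0.6
[... 304 characters left out ...]
29932e-04],
       [-1.52185542e-01,  3.48207407e-01, -9.24981709e-01],
       [ 3.69798906e-01, -8.47844326e-01, -3.80011537e-01]]), 't': array([0.47765447, 0.1178874 , 0.76483501])}
{'mtx': array([[325.1922621 ,   0.        , 280.24104311],
       [  0.        , 325.1922621 , 206.62496916],
       [  0.        ,   0.        ,   1.        ]]), 'hand_eye': array([[-5.77470502e-04, -9.62572638e-01, -2.71023217e-01,
         6.79885174e-02],
       [ 9.99999818e-01, -6.02483262e-04,  9.08964898e-06,
        -7.16818061e-04],
       [-1.72036399e-04, -2.71023162e-01,  9.62572811e-01,
        -1.42666514e-01],
       [ 0.00000000e+00,  0.00000000e+00,  0.00000000e+00,
         1.00000000e+00]])}
```

View pics/scene0.png

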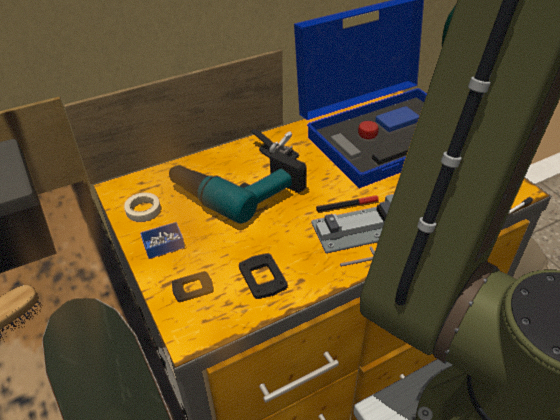

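View pics/side0.png

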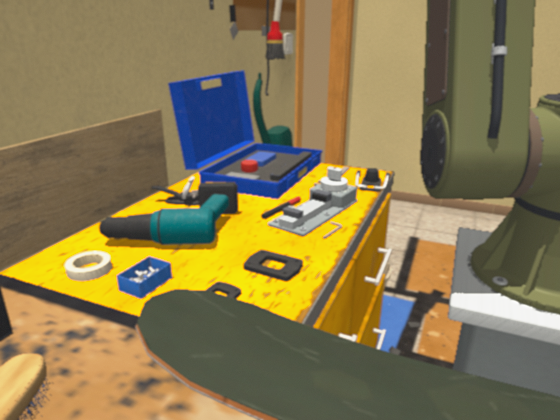

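The scene view shows two plate candidates: a smaller one at (193,287) and a larger one at (263,275). The fixture is at about (350,228), partly hidden by the arm. In the side view the fixture's knob is at (337,178) and the end stop is at (290,212). I'll measure sizes from enlarged crops.

```bash
python3 - <<'E'
from h import *
d=np.load('im0.npz')
def crop(im,x,y,w,h,k):return cv2.resize(im[y:y+h,x:x+w],None,fx=k,fy=k,interpolation=cv2.INTER_CUBIC)
A=crop(d['a'],160,240,140,70,5.7143)   # plates, 800x400
B=crop(d['b'],260,150,140,95,5.7143)
save(A,'cA');save(B,'cB')
for n,uv in (('scene',(193,287)),('scene',(263,275)),('side',(273,265))):print(n,uv,at(n,uv,.008))
print(at('side',(337,172),.0895),at('side',(290,205),.041))
E
```

```text
scene (193, 287) [0.48648815 0.29478843 0.008     ]
scene (263, 275) [0.44856442 0.16640237 0.008     ]
side (273, 265) [0.4475481  0.17417855 0.008     ]
[ 0.42744076 -0.15237367  0.0895    ] [ 0.49581124 -0.02863522  0.041     ]
```

View pics/cA.png

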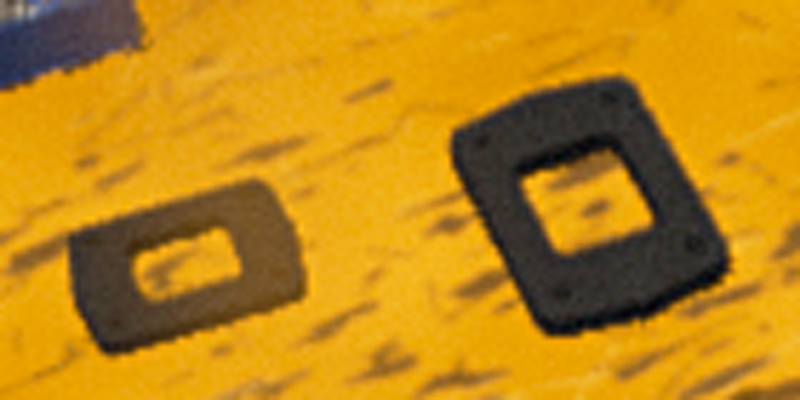

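View pics/cB.png

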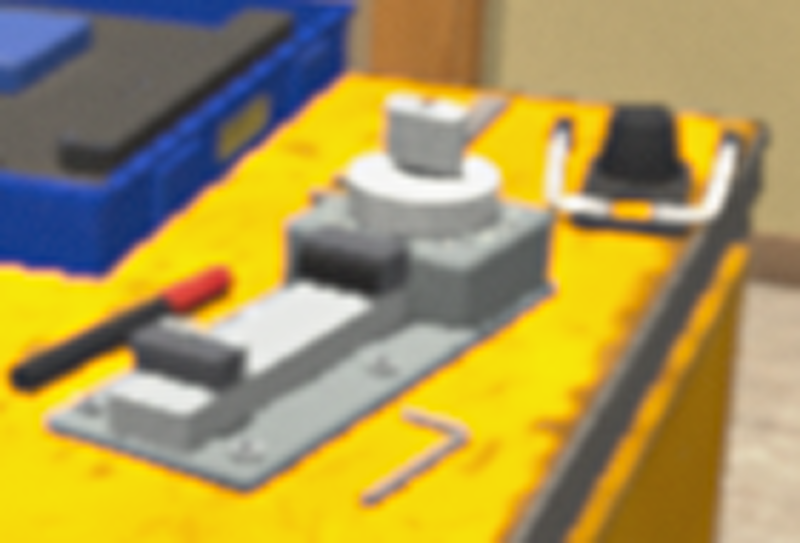

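```bash
python3 - <<'E'
from h import *
f=lambda L,z:np.array([at('scene',(x/5.7143+160,y/5.7143+240),z)[:2] for x,y in L])
for L in ([(70,235),(262,180),(303,288),(108,345)],[(455,130),(630,78),(728,262),(550,325)]):
    P=f(L,.008);print(P.round(3).tolist(),P.mean(0),np.linalg.norm(np.roll(P,-1,0)-P,axis=1))
g=lambda x,y,z:at('side',(x/5.7143+260,y/5.7143+150),z)
print('foot',g(50,420,.008),g(245,485,.008),g(553,285,.008))
print('knobtop',g(387,97,.0895),g(465,112,.0895),g(435,100,.0895))
print('jawtop corners',g(300,268,.045),g(375,290,.045),g(405,250,.045))
print('stoptop',g(240,355,.041),g(200,392,.041))
print('ring',g(345,180,.0585),g(500,190,.0585))
E
```

```text
[[0.519, 0.324], [0.51, 0.259], [0.461, 0.265], [0.47, 0.329]] [0.48990618 0.29425304] [0.06572582 0.04988896 0.06468238 0.04954884]
[[0.499, 0.192], [0.491, 0.128], [0.403, 0.138], [0.408, 0.201]] [0.45000025 0.16509322] [0.06421557 0.08890078 0.06309995 0.0914102 ]
foot [0.52823755 0.01350112 0.008     ] [0.44088066 0.03688206 0.008     ] [ 0.38669386 -0.20234635  0.008     ]
knobtop [ 0.45914809 -0.18215772  0.0895    ] [ 0.42310808 -0.17472789  0.0895    ] [ 0.4392837  -0.18613646  0.0895    ]
jawtop corners [ 0.46341086 -0.08575427  0.045     ] [ 0.42880992 -0.07469512  0.045     ] [ 0.430964  -0.1222688  0.045    ]
stoptop [ 0.45774104 -0.00142476  0.041     ] [0.45911139 0.03616973 0.041     ]
ring [ 0.46875494 -0.15835587  0.0585    ] [ 0.40546849 -0.17199492  0.0585    ]
```

Emit:
step_arm --motion "0.019 0.041 0 8.5; 0.019 0.041 0 8.5; 0.019 0.041 0 8.5; 0.019 0.041 0 8.5; 0.019 0.041 0 8.5; 0.019 0.041 0 8.5; 0.019 0.041 0 0; 0.019 0.041 0 0"

```text
time: 0.95
eef_pos: [0.3934, -0.1646, 0.2313]
tcp_rot: [[0.225, 0.974, 0.0], [0.974, -0.225, -0.0], [-0.0, 0.0, -1.0]]
contact_force: [1.1, -0.4, -0.2]
gripper_width: 1.002
grip_force: 0.0
```

Emit:
step_arm --motion "0.019 0.041 0 0; 0.019 0.041 0 0; 0 0 0 0; 0 0 0 0; 0 0 0 0"

```text
time: 1.45
eef_pos: [0.4308, -0.085, 0.2312]
tcp_rot: [[0.226, 0.974, -0.0], [0.974, -0.226, -0.0], [-0.0, -0.0, -1.0]]
contact_force: [0.1, 0.9, -0.2]
gripper_width: 1.0
grip_force: 0.0
```

```bash
python3 - <<'E'
from h import *
s=readout.observe();c=capture('wrist');np.savez('w1.npz',c=c,**{k:s[k] for k in('eef_pos','tcp_rot')})
print(s['eef_pos'],s['tcp_rot'][:,1],s['time'],s['joints'])
save(cv2.resize(c,(800,600),interpolation=cv2.INTER_CUBIC),'w1')
E
```

```text
[ 0.43079263 -0.08501038  0.2311671 ] [ 9.74215020e-01 -2.25621338e-01 -3.25616734e-04] 1.45 [-2.78195769e-01  5.00874429e-02  1.81489618e+00 -1.58513942e-04
  1.27692739e+00 -5.05690676e-02]
```

View pics/w1.png

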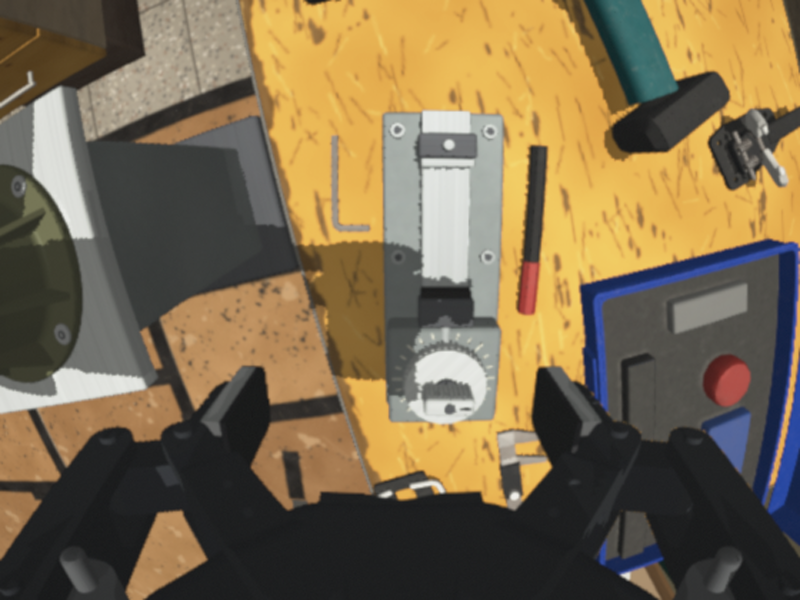

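The close view shows the fixture with its end stop face near (447,167), bed centred at u≈445, jaw front near (446,288) and knob bar at (448,393).

```bash
python3 - <<'E'
from h import *
d=np.load('w1.npz');c=d['c']
cr=c[70:300,255:365];cr=cv2.rotate(cr,cv2.ROTATE_90_CLOCKWISE)  # x' = 299-row, y' = col-255
save(cv2.resize(cr,None,fx=3.4,fy=3.4,interpolation=cv2.INTER_CUBIC),'w1c')
f=lambda x,y,z:at('wrist',(x*.7,y*.7),z,d)[:2]
a,b=f(384,114,.008),f(502,114,.008);print('foot end',a,b,np.linalg.norm(a-b),np.degrees(np.arctan2(*(b-a)[::-1])))
p,q=f(445.5,170,.026),f(445,283,.026);print('bed',p,q,np.degrees(np.arctan2(*(p-q)[::-1])))
print('foot back',f(384,300,.008))
E
```

```text
foot end [0.4426723  0.02638849] [0.53320994 0.00765251] 0.09245594145820357 -11.6918299008503
bed [ 0.47766796 -0.02685617] [ 0.45912461 -0.11155931] 77.65153349274942
foot back [ 0.40806244 -0.11919893]
```

View pics/w1c.png

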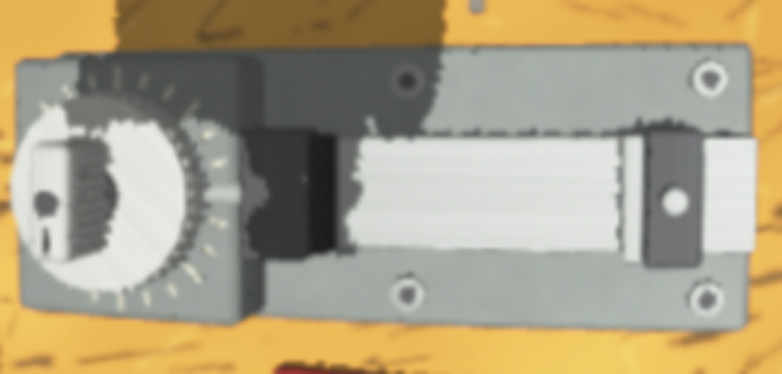

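```bash
python3 - <<'E'
from h import *
d=np.load('w1.npz')
f=lambda x,y,z:at('wrist',(255+y/3.4-.35,299.5-x/3.4),z,d)[:2]
a=np.radians(-12.0)
print('edges');
P=[f(360,138,.026),f(610,138,.026)];Q=[f(360,250,.026),f(610,249,.026)]
for p,q in(P,Q):print(p,q,90-np.degrees(np.arctan2(*(q-p)[::-1])))
print('bed width',np.linalg.norm(P[0]-Q[0]))
p,q=f(230,58,.04),f(20,60,.04);p2,q2=f(230,325,.04),f(22,308,.04)
print('housing',90-np.degrees(np.arctan2(*(p-q)[::-1])),90-np.degrees(np.arctan2(*(p2-q2)[::-1])))
p,q=f(750,45,.008),f(265,48,.008);print('foot side',90-np.degrees(np.arctan2(*(p-q)[::-1])))
p,q=f(745,328,.008),f(265,323,.008);print('foot side',90-np.degrees(np.arctan2(*(p-q)[::-1])))
print('jaw',f(337,193,.026),f(305,193,.045),'stop',f(620,193,.041),f(620,193,.026))
k=[f(34,143,.0895),f(70,143,.0895),f(66,262,.0895),f(36,260,.0895)];print('knob',k,np.mean(k,0),np.linalg.norm(k[1]-k[2]),np.linalg.norm(k[0]-k[1]))
for i,j in((0,3),(1,2)):v=k[j]-k[i];print(np.degrees(np.arctan2(v[1],v[0])))
r=[f(x,y,.0585) for x,y in((100,92),(100,292),(186,192),(12,190))];print('ring',r,(r[0]+r[1])/2,np.linalg.norm(r[0]-r[1]),(r[2]+r[3])/2)
E
```

```text
edges
[ 0.44264183 -0.10252828] [ 0.46016998 -0.02422138] 12.617061295124643
[ 0.47830753 -0.11071417] [ 0.49425198 -0.03152586] 11.384207234702174
bed width 0.03659304321838026
housing 13.134966058376747 12.812603008922395
foot side 13.057533586739765
foot side 11.66246460123537
jaw [ 0.45850422 -0.1140964 ] [ 0.45571408 -0.11890142] stop [ 0.4762497  -0.02450908] [ 0.47764639 -0.02481869]
knob [array([ 0.42378282, -0.18371763]), array([ 0.42629442, -0.17175699]), array([ 0.4600181, -0.181611 ]), array([ 0.45777513, -0.19163303])] [ 0.44196762 -0.18217966] 0.03513385998856998 0.012221505620870708
-13.10821234057456
-16.288291168665676
ring [array([ 0.41069009, -0.17412565]), array([ 0.47321528, -0.18957539]), array([ 0.44743589, -0.15226031]), array([ 0.4348508 , -0.21395409])] [ 0.44195268 -0.18185052] 0.06440569732720046 [ 0.44114335 -0.1831072 ]
```

Emit:
step_arm --motion "0.008 0.047 0 5; 0.008 0.047 0 0; 0.008 0.047 0 0; 0.008 0.047 0 0; 0.007 0.047 -0.01 0; 0.007 0.047 -0.01 0; 0.007 0.047 -0.01 0; 0.007 0.047 -0.01 0"

```text
time: 2.3
eef_pos: [0.4917, 0.2924, 0.1909]
tcp_rot: [[0.141, 0.99, 0.0], [0.99, -0.141, -0.0], [0.0, 0.0, -1.0]]
contact_force: [1.1, -0.5, 0.2]
gripper_width: 0.997
grip_force: 0.0
```

Emit:
step_arm --motion "0 0 -0.03 0; 0 0 0 0; 0 0 0 0; 0 0 0 0"

```text
time: 2.7
eef_pos: [0.492, 0.2907, 0.163]
tcp_rot: [[0.141, 0.99, 0.002], [0.99, -0.141, 0.001], [0.001, 0.002, -1.0]]
contact_force: [0.3, -0.7, 1.0]
gripper_width: 0.999
grip_force: 0.0
```

```bash
python3 - <<'E'
from h import *
s=readout.observe();c=capture('wrist');np.savez('w2.npz',c=c,**{k:s[k] for k in('eef_pos','tcp_rot')})
print(s['eef_pos'],s['tcp_rot'][:,1],s['time'],s['joints'])
u,v=proj('wrist',(.49,.294,.004),s);print(u,v)
x,y=int(u)-80,int(v)-60
print(x,y);save(cv2.resize(c[y:y+120,x:x+160],None,fx=5,fy=5,interpolation=cv2.INTER_CUBIC),'w2c')
E
```

```text
[0.49197919 0.29066378 0.16296767] [ 0.99000445 -0.14102669  0.00163234] 2.7 [ 4.69543124e-01  4.08976150e-01  1.53852402e+00 -1.53070287e-05
  1.19210948e+00  6.11046433e-01]
278.4092880606901 187.39826767521924
198 127
```

View pics/w2c.png

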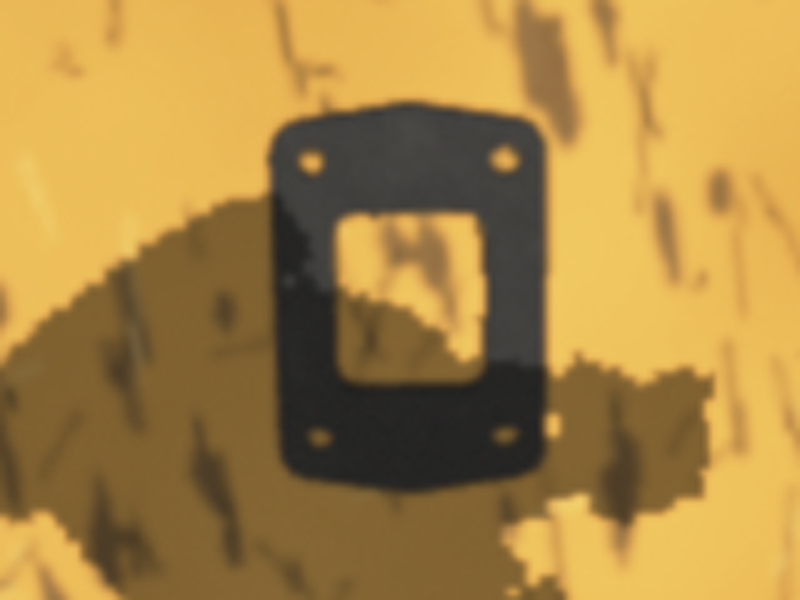

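The plate is centred at about (411,297) in the crop, nearly parallel to the fingers, with tips at (410,102) and (412,492).

```bash
python3 - <<'E'
from h import *
d=np.load('w2.npz')
f=lambda x,y,z=.008:at('wrist',(198+x/5-.4,127+y/5-.4),z,d)[:2]
l=[f(272,160),f(280,440)];r=[f(547,150),f(545,460)]
for p,q in(l,r):print(90-np.degrees(np.arctan2(*(p-q)[::-1])))
t,b=f(410,102),f(412,492);print(t,b,(t+b)/2,np.linalg.norm(t-b),90-np.degrees(np.arctan2(*(t-b)[::-1])))
a,c=f(276,300),f(546,300);print(a,c,(a+c)/2,np.linalg.norm(a-c))
h=[f(311,160),f(505,158),f(320,437),f(505,435)];print(np.mean(h,0))
E
```

```text
7.653630320964197
7.409071515584742
[0.49662292 0.3322304 ] [0.48634145 0.25786092] [0.49148219 0.29504566] 0.07507681560209246 7.871168366117757
[0.46647309 0.29907794] [0.51661308 0.29187631] [0.49154308 0.29547713] 0.050654535758918526
[0.4914029  0.29546857]
```

Emit:
step_arm --motion "0 0.005 -0.04 0; 0 0 -0.04 0; 0 0 -0.03 0; 0 0 -0.02 0; 0 0 -0.015 0; 0 0 -0.01 0; 0 0 -0.01 0; 0 0 0 0"

```text
time: 3.55
eef_pos: [0.491, 0.2965, -0.0042]
tcp_rot: [[0.139, 0.99, -0.001], [0.99, -0.139, -0.0], [-0.0, -0.001, -1.0]]
contact_force: [0.1, -0.5, 0.4]
gripper_width: 0.996
grip_force: 0.0
```

Emit:
step_arm --motion "0 0 0 0; 0 0 0 0; 0 0 0 0; 0 0 0 0; 0 0 0 0" --fingers 80 --grip_force 30

```text
time: 4.05
eef_pos: [0.4912, 0.2967, -0.0035]
tcp_rot: [[0.139, 0.99, 0.0], [0.99, -0.139, 0.0], [0.0, 0.0, -1.0]]
contact_force: [0.5, -0.7, 0.1]
gripper_width: 0.688
grip_force: 0.0
```

Emit:
step_arm --motion "0 0 0 0; 0 0 0 0; 0 0 0 0; 0 0 0 0; 0 0 0 0" --fingers 130 --grip_force 30

```text
time: 4.55
eef_pos: [0.4913, 0.2969, -0.0031]
tcp_rot: [[0.139, 0.99, 0.0], [0.99, -0.139, 0.0], [0.0, 0.0, -1.0]]
contact_force: [-2.6, -0.1, 6.1]
gripper_width: 0.598
grip_force: 35.1
```

Emit:
step_arm --motion "0 0 0.02 0; 0 0 0.04 0; 0 0 0.04 0; 0 0 0.023 0; 0 0 0 -4.5"

```text
time: 5.05
eef_pos: [0.4924, 0.2974, 0.1232]
tcp_rot: [[0.217, 0.976, 0.005], [0.976, -0.217, 0.003], [0.004, 0.005, -1.0]]
contact_force: [-0.6, 0.0, 0.0]
gripper_width: 0.597
grip_force: 31.7
```

Emit:
step_arm --motion "-0.003 -0.046 0 0; -0.003 -0.046 0 0; -0.003 -0.046 0 0; -0.003 -0.046 0 0; -0.003 -0.046 0 0; -0.003 -0.046 0 0; -0.003 -0.046 0 0; -0.002 -0.043 0 0"

```text
time: 5.85
eef_pos: [0.4676, -0.0703, 0.1195]
tcp_rot: [[0.217, 0.976, 0.0], [0.976, -0.217, -0.0], [-0.0, 0.0, -1.0]]
contact_force: [1.0, -0.3, 0.1]
gripper_width: 0.599
grip_force: 31.7
```

Emit:
step_arm --motion "0 0 -0.02 0; 0 0 -0.02 0; 0 0 -0.02 0; 0 0 0 0; 0 0 0 0"

```text
time: 6.35
eef_pos: [0.4682, -0.0683, 0.0597]
tcp_rot: [[0.216, 0.976, -0.0], [0.976, -0.216, 0.0], [0.0, -0.0, -1.0]]
contact_force: [0.5, -0.8, -0.2]
gripper_width: 0.599
grip_force: 31.7
```

```bash
python3 - <<'E'
from h import *
s=readout.observe();c=capture('wrist');np.savez('w3.npz',c=c,**{k:s[k] for k in('eef_pos','tcp_rot')})
print(s['eef_pos'],s['tcp_rot'][:,1],s['time'],s['joints'])
save(cv2.resize(c[60:270,140:420],None,fx=2.857,fy=2.857,interpolation=cv2.INTER_CUBIC)[:600],'w3c')
E
```

```text
[ 0.46823068 -0.06831566  0.05971054] [ 9.76306699e-01 -2.16391284e-01 -2.03501440e-04] 6.35 [-2.22312963e-01  3.61169818e-01  1.89066417e+00  2.10799469e-05
  8.89962239e-01 -4.20957363e-03]
```

View pics/w3c.png

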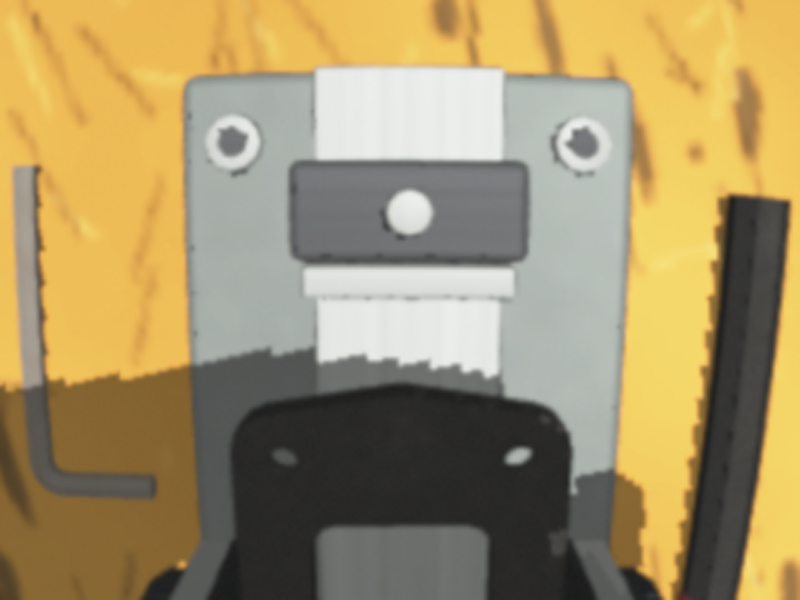

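```bash
python3 - <<'E'
from h import *
d=np.load('w3.npz')
f=lambda x,y,z:at('wrist',(140+x/2.857-.35,60+y/2.857-.35),z,d)[:2]
a=np.radians(-12.2);X=np.array([np.cos(a),np.sin(a)]);Y=np.array([-X[1],X[0]]);o=d['eef_pos'][:2]
g=lambda x,y,z:(1e3*np.array([(f(x,y,z)-o)@X,(f(x,y,z)-o)@Y])).round(1)
print('bed',g(317,330,.026),g(500,330,.026),g(316,100,.026),g(503,100,.026))
print('stop',g(304,290,.041),g(515,290,.041),g(409,298,.026),'foot',g(186,90,.008),g(632,90,.008),g(205,520,.008),g(612,520,.008))
print('plate',g(235,480,.0708),g(570,480,.0708),g(403,384,.0708))
E
```

```text
bed [-17.2  37.3] [18.2 37.1] [-16.6  81.4] [18.4 81.3]
stop [-17.9  47.1] [19.1 47. ] [ 0.6 43.4] foot [-45.7  86. ] [47.7 85.7] [-46.1  -9.4] [ 47.1 -10. ]
plate [-26.3  22.5] [24.6 22.2] [-0.7 37.2]
```

The stop, bed and held plate are visible and well aligned, with the plate tip about 7 mm short of the stop. I'll shift 1.4 mm sideways and lower.

Emit:
step_arm --motion "0.001 0 -0.015 0; 0 0 -0.012 0; 0 0 -0.006 0; 0 0 -0.003 0; 0 0 0 0; 0 0 0 0"

```text
time: 7.0
eef_pos: [0.4693, -0.0684, 0.0236]
tcp_rot: [[0.216, 0.976, 0.0], [0.976, -0.216, -0.0], [-0.0, 0.0, -1.0]]
contact_force: [-0.1, 0.2, -0.8]
gripper_width: 0.601
grip_force: 31.7
```

Emit:
step_arm --motion "0 0 -0.001 0; 0 0 0 0; 0 0 0 0"

```text
time: 7.3
eef_pos: [0.4694, -0.0684, 0.0227]
tcp_rot: [[0.216, 0.976, 0.001], [0.976, -0.216, -0.0], [0.0, 0.001, -1.0]]
contact_force: [-2.3, 0.0, 5.9]
gripper_width: 0.601
grip_force: 32.3
```

Emit:
step_arm --motion "0 0 0 0; 0 0 0 0; 0 0 0 0; 0 0 0 0" --fingers 50

```text
time: 7.7
eef_pos: [0.469, -0.0683, 0.0222]
tcp_rot: [[0.216, 0.976, -0.0], [0.976, -0.216, 0.0], [0.0, -0.0, -1.0]]
contact_force: [0.0, 0.3, 0.2]
gripper_width: 0.803
grip_force: 0.0
```

Emit:
step_arm --motion "0 0 0.01 0; 0 0 0.03 0; 0 0 0.04 0; 0 0 0.04 0; 0 0 0.03 0; 0 0 0 0; 0 0 0 0; 0 0 0 0"

```text
time: 8.5
eef_pos: [0.4686, -0.0682, 0.1714]
tcp_rot: [[0.216, 0.976, -0.002], [0.976, -0.216, 0.0], [-0.0, -0.002, -1.0]]
contact_force: [0.0, 0.2, -0.8]
gripper_width: 0.803
grip_force: 0.0
```

```bash
python3 - <<'E'
from h import *
s=readout.observe();c=capture('wrist');np.savez('w4.npz',c=c,**{k:s[k] for k in('eef_pos','tcp_rot')})
print(s['eef_pos'],s['tcp_rot'][:,1],s['time'],s['joints'])
u,v=proj('wrist',(.455,-.12,.04),s);print(u,v)
y=max(0,int(v)-130);x=int(u)-110;print(x,y);save(cv2.resize(c[y:y+205,x:x+220],None,fx=2.9,fy=2.9,interpolation=cv2.INTER_CUBIC)[:600],'w4c')
E
```

```text
[ 0.46859999 -0.06821762  0.17144511] [ 0.97629986 -0.21641635 -0.00159447] 8.5 [-2.21919544e-01  1.93093925e-01  1.80141458e+00 -2.09336942e-05
  1.14867856e+00 -3.76835034e-03]
279.3221474108966 253.78549024980381
169 123
```

View pics/w4c.png

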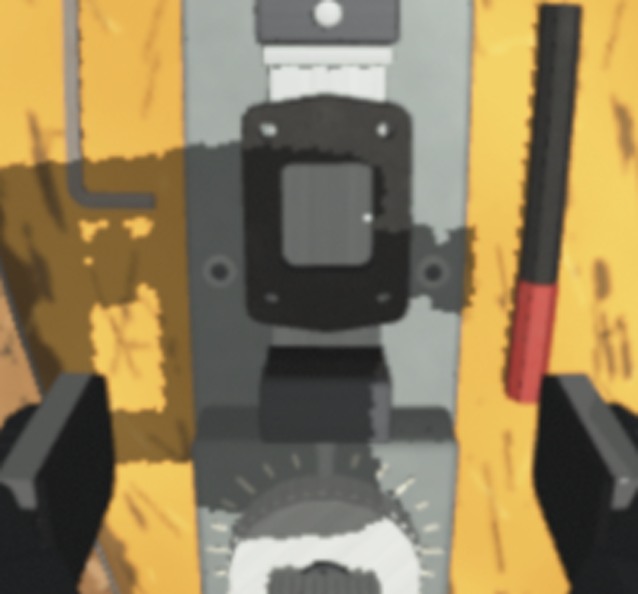

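The plate lies flat and square on the bed with clear gaps: stop edge at v=66 against plate tip at v=95, and plate end at v=331 against the jaw at v=348. The knob is next, so I'll move above it with the tool turned +87°.

Emit:
step_arm --motion "-0.004 -0.014 0 8.5; -0.004 -0.014 0 8.5; -0.004 -0.014 0 8.5; -0.003 -0.014 0 8.5; -0.003 -0.014 0 8.5; -0.003 -0.014 0 8.5; -0.003 -0.015 0 8.5; -0.003 -0.015 0 8.5" --fingers 50

```text
time: 9.35
eef_pos: [0.4416, -0.1827, 0.1712]
tcp_rot: [[-0.828, 0.561, -0.002], [0.561, 0.828, 0.001], [0.002, -0.0, -1.0]]
contact_force: [0.6, -0.1, -0.2]
gripper_width: 0.805
grip_force: 0.0
```

Emit:
step_arm --motion "0 0 0 8.5; 0 0 0 8.5; 0 0 0 2.5; 0 0 0 0; 0 0 0 0"

```text
time: 9.85
eef_pos: [0.4419, -0.1822, 0.1717]
tcp_rot: [[-0.965, 0.26, -0.001], [0.26, 0.965, 0.001], [0.001, 0.0, -1.0]]
contact_force: [-0.1, -0.7, 0.8]
gripper_width: 0.801
grip_force: 0.0
```

```bash
python3 - <<'E'
from h import *
s=readout.observe();c=capture('wrist');np.savez('w5.npz',c=c,**{k:s[k] for k in('eef_pos','tcp_rot')})
print(s['eef_pos'],s['tcp_rot'][:,1],s['time'],s['joints'])
u,v=proj('wrist',(.442,-.182,.0895),s);print(u,v)
y=int(v)-50;x=int(u)-70;print(x,y);save(cv2.resize(c[y:y+100,x:x+140],None,fx=5.5,fy=5.5,interpolation=cv2.INTER_CUBIC)[:600],'w5c')
E
```

```text
[ 0.44190779 -0.1822179   0.1716737 ] [2.60432025e-01 9.65492160e-01 2.21051153e-04] 9.85 [-4.67730738e-01  2.02291723e-01  1.78967448e+00 -3.20171140e-05
  1.15085735e+00 -1.77504448e+00]
280.53977233981874 215.24405225335508
210 165
```

View pics/w5c.png

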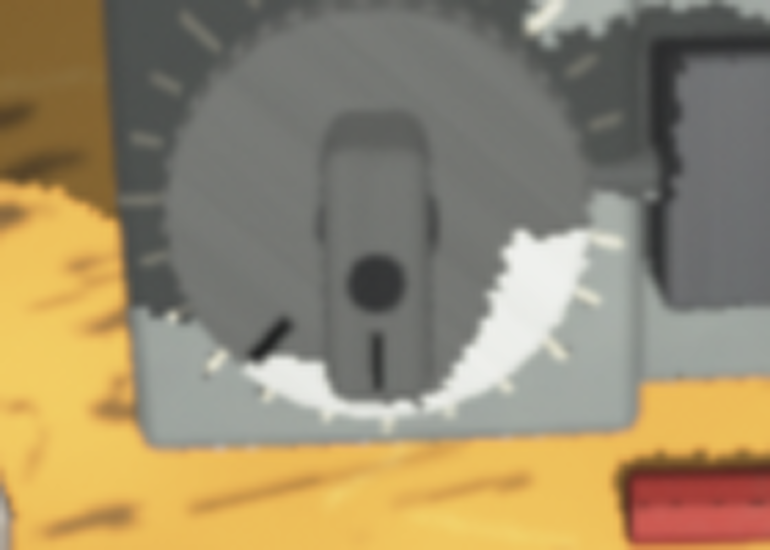

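```bash
python3 - <<'E'
from h import *
d=np.load('w5.npz')
f=lambda x,y,z:at('wrist',(210+x/5.5-.4,165+y/5.5-.4),z,d)[:2]
k=[f(325,160,.0895),f(430,160,.0895),f(433,385,.0895),f(328,385,.0895)];c=f(378,275,.0895)
print(c,np.linalg.norm(k[0]-k[1]),np.linalg.norm(f(378,148,.0895)-f(378,402,.0895)))
for i,j in((0,3),(1,2)):v=k[j]-k[i];print(np.degrees(np.arctan2(v[1],v[0])))
v=f(376,390,.0895)-f(376,283,.0895);print(np.degrees(np.arctan2(v[1],v[0])))
print('ring mark',f(270,340,.0585),'ring c',(f(168,200,.0585)+f(590,200,.0585))/2,(f(378,8,.0585)+f(378,410,.0585))/2)
E
```

```text
[ 0.44111051 -0.18341852] 0.013578547119880139 0.035060754617416534
-14.967600177702474
-14.003901328363067
-15.252773517394447
ring mark [ 0.4559913  -0.20460911] ring c [ 0.43911068 -0.18290039] [ 0.44133358 -0.18364732]
```

Emit:
step_arm --motion "0 -0.001 -0.03 0; 0 0 -0.03 0; 0 0 -0.02 0; 0 0 -0.015 0; 0 0 -0.01 0; 0 0 -0.001 0; 0 0 0 0; 0 0 0 0" --fingers 140

```text
time: 10.7
eef_pos: [0.4425, -0.1835, 0.067]
tcp_rot: [[-0.966, 0.259, 0.001], [0.259, 0.966, -0.001], [-0.001, -0.0, -1.0]]
contact_force: [0.2, -0.5, 0.4]
gripper_width: 0.45
grip_force: 0.0
```

Emit:
step_arm --motion "0 0 0 0; 0 0 0 0; 0 0 0 0; 0 0 0 0; 0 0 0 0; 0 0 0 0" --fingers 240 --grip_force 50

```text
time: 11.3
eef_pos: [0.4422, -0.1839, 0.067]
tcp_rot: [[-0.966, 0.259, 0.001], [0.259, 0.966, -0.001], [-0.001, -0.001, -1.0]]
contact_force: [-2.9, -3.4, 5.0]
gripper_width: 0.15
grip_force: 49.0
```

```bash
cat > r.py <<'E'
from h import *
s=readout.observe();R=s['tcp_rot']
print(s['time'],'yaw %.2f'%np.degrees(np.arctan2(R[1,1],R[0,1])),'T',s['torque'].round(3),'F',s['contact_force'].round(1),s['eef_pos'].round(4),'j6 %.2f tau6 %.3f'%(s['joints'][5],s['tau'][5]),s['gripper_width'].round(3))
E
python3 r.py
```

```text
Traceback (most recent call last):
  File "r.py", line 3, in <module>
    print(s['time'],'yaw %.2f'%np.degrees(np.arctan2(R[1,1],R[0,1])),'T',s['torque'].round(3),'F',s['contact_force'].round(1),s['eef_pos'].round(4),'j6 %.2f tau6 %.3f'%(s['joints'][5],s['tau'][5]),s['gripper_width'].round(3))
                                                                                                                                                                                                     ^^^^^^^^^^^^^^^^^^^^^^^^
AttributeError: 'float' object has no attribute 'round'
```

Emit:
step_arm --motion "0 0 0 -4; 0 0 0 -6; 0 0 0 -8; 0 0 0 -8; 0 0 0 -6; 0 0 0 -4; 0 0 0 -2; 0 0 0 -2"

```text
time: 12.1
eef_pos: [0.4426, -0.1836, 0.067]
tcp_rot: [[-0.573, 0.82, 0.001], [0.82, 0.573, -0.001], [-0.001, 0.001, -1.0]]
contact_force: [0.4, -0.2, 3.7]
gripper_width: 0.152
grip_force: 49.0
```

```bash
python3 r.py
```

```text
Traceback (most recent call last):
  File "r.py", line 3, in <module>
    print(s['time'],'yaw %.2f'%np.degrees(np.arctan2(R[1,1],R[0,1])),'T',s['torque'].round(3),'F',s['contact_force'].round(1),s['eef_pos'].round(4),'j6 %.2f tau6 %.3f'%(s['joints'][5],s['tau'][5]),s['gripper_width'].round(3))
                                                                                                                                                                                                     ^^^^^^^^^^^^^^^^^^^^^^^^
AttributeError: 'float' object has no attribute 'round'
```

Emit:
step_arm --motion "0 0 0 -2; 0 0 0 -2"

```text
time: 12.3
eef_pos: [0.4426, -0.1835, 0.067]
tcp_rot: [[-0.514, 0.858, 0.001], [0.858, 0.514, -0.001], [-0.001, 0.001, -1.0]]
contact_force: [0.3, -0.1, 4.3]
gripper_width: 0.149
grip_force: 49.0
```

```bash
python3 r.py
```

```text
Traceback (most recent call last):
  File "r.py", line 3, in <module>
    print(s['time'],'yaw %.2f'%np.degrees(np.arctan2(R[1,1],R[0,1])),'T',s['torque'].round(3),'F',s['contact_force'].round(1),s['eef_pos'].round(4),'j6 %.2f tau6 %.3f'%(s['joints'][5],s['tau'][5]),s['gripper_width'].round(3))
                                                                                                                                                                                                     ^^^^^^^^^^^^^^^^^^^^^^^^
AttributeError: 'float' object has no attribute 'round'
```

```bash
sed -i "s/s\['gripper_width'\].round(3)/round(s['gripper_width'],3)/" r.py; python3 r.py
```

```text
12.3 yaw 30.93 T [ 0.124 -0.061  0.144] F [ 0.3 -0.1  4.3] [ 0.4426 -0.1835  0.067 ] j6 -1.01 tau6 -0.527 0.149
```

Emit:
step_arm --motion "0 0 0 -4; 0 0 0 -6; 0 0 0 -6; 0 0 0 -4; 0 0 0 -2; 0 0 0 -2"

```text
time: 12.9
eef_pos: [0.4429, -0.1834, 0.067]
tcp_rot: [[-0.121, 0.993, 0.002], [0.993, 0.121, -0.001], [-0.001, 0.002, -1.0]]
contact_force: [2.7, 0.8, 2.8]
gripper_width: 0.154
grip_force: 48.9
```

```bash
python3 r.py
```

```text
12.9 yaw 6.93 T [ 0.239 -0.553  0.173] F [2.7 0.8 2.8] [ 0.4429 -0.1834  0.067 ] j6 -0.59 tau6 -0.461 0.154
```

Emit:
step_arm --motion "0 0 0 -2; 0 0 0 -2; 0 0 0 -2; 0 0 0 -2"

```text
time: 13.3
eef_pos: [0.443, -0.1835, 0.067]
tcp_rot: [[0.019, 1.0, 0.002], [1.0, -0.019, -0.001], [-0.001, 0.002, -1.0]]
contact_force: [5.0, 1.7, 2.2]
gripper_width: 0.154
grip_force: 48.8
```

```bash
python3 r.py
```

```text
13.3 yaw -1.07 T [ 0.249 -0.666  0.247] F [5.  1.7 2.2] [ 0.443  -0.1835  0.067 ] j6 -0.45 tau6 -0.523 0.154
```

Emit:
step_arm --motion "0 0 0 -2; 0 0 0 -2"

```text
time: 13.5
eef_pos: [0.443, -0.1834, 0.067]
tcp_rot: [[0.088, 0.996, 0.002], [0.996, -0.088, -0.001], [-0.001, 0.003, -1.0]]
contact_force: [4.4, 1.2, 1.6]
gripper_width: 0.151
grip_force: 48.8
```

```bash
python3 r.py
```

```text
13.5 yaw -5.06 T [ 0.206 -0.774  0.221] F [4.4 1.2 1.6] [ 0.443  -0.1834  0.067 ] j6 -0.38 tau6 -0.523 0.151
```

Emit:
step_arm --motion "-0.001 0 0 -2; 0 0 0 -2; 0 0 0 -2"

```text
time: 13.8
eef_pos: [0.443, -0.1835, 0.0671]
tcp_rot: [[0.192, 0.981, 0.005], [0.981, -0.192, -0.001], [-0.0, 0.005, -1.0]]
contact_force: [13.4, 2.0, -5.1]
gripper_width: 0.149
grip_force: 49.1
```

```bash
python3 r.py
```

```text
13.8 yaw -11.07 T [ 0.364 -2.27   0.225] F [13.4  2.  -5.1] [ 0.443  -0.1835  0.0671] j6 -0.28 tau6 -0.517 0.149
```

Emit:
step_arm --motion "0 0 0 -2; 0 0 0 -2"

```text
time: 14.0
eef_pos: [0.443, -0.1835, 0.0671]
tcp_rot: [[0.26, 0.966, 0.005], [0.966, -0.26, -0.001], [0.0, 0.005, -1.0]]
contact_force: [13.6, 2.9, -5.5]
gripper_width: 0.155
grip_force: 49.1
```

```bash
python3 r.py
```

```text
14.0 yaw -15.07 T [ 0.285 -2.396  0.23 ] F [13.6  2.9 -5.5] [ 0.443  -0.1835  0.0671] j6 -0.21 tau6 -0.515 0.155
```

Emit:
step_arm --motion "0 0 0 -2; 0 0 0 -2"

```text
time: 14.2
eef_pos: [0.4431, -0.1835, 0.0671]
tcp_rot: [[0.327, 0.945, 0.005], [0.945, -0.327, -0.001], [0.0, 0.005, -1.0]]
contact_force: [14.7, 2.1, -5.7]
gripper_width: 0.153
grip_force: 49.0
```

```bash
python3 r.py; python3 - <<'E'
from h import *
s=readout.observe();c=capture('wrist');np.savez('w6.npz',c=c,**{k:s[k] for k in('eef_pos','tcp_rot')})
u,v=proj('wrist',(.46,-.1,.04),s);print(u,v)
x,y=int(u)-70,max(0,int(v)-50);print(x,y)
save(cv2.resize(c[y:y+100,x:x+140],None,fx=5.5,fy=5.5,interpolation=cv2.INTER_CUBIC),'w6c')
E
```

```text
14.2 yaw -19.07 T [ 0.226 -2.434  0.199] F [14.7  2.1 -5.7] [ 0.4431 -0.1835  0.0671] j6 -0.14 tau6 -0.515 0.153
259.92704776985414 87.46712369330417
189 37
```

View pics/w6c.png

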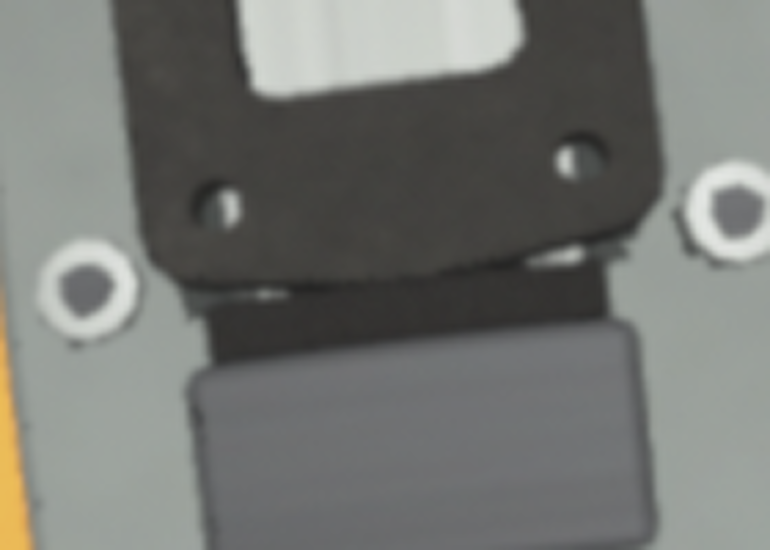

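The jaw pad now touches the plate squarely at its rear tip and is pushing it. I'll undo the side shift and creep on with torque readings.

Emit:
step_arm --motion "0.002 0 0 -2; 0 0 0 -2"

```text
time: 14.45
eef_pos: [0.4434, -0.1835, 0.067]
tcp_rot: [[0.392, 0.92, 0.001], [0.92, -0.392, -0.001], [-0.0, 0.001, -1.0]]
contact_force: [-2.8, -0.3, 6.3]
gripper_width: 0.153
grip_force: 50.9
```

```bash
cat > q.py <<'E'
from h import *
L=[]
for i in range(6):
    capture('side');s=readout.observe();L.append(np.r_[s['torque'],s['contact_force'],s['tau'][5]])
R=s['tcp_rot'];print(s['time'],'yaw %.2f'%np.degrees(np.arctan2(R[1,1],R[0,1])),'mean T,F,tau6',np.mean(L,0).round(3),'sd Tz',np.std(L,0)[2].round(3))
E
python3 r.py;python3 q.py
```

```text
14.45 yaw -23.05 T [0.064 0.358 0.187] F [-2.8 -0.3  6.3] [ 0.4434 -0.1835  0.067 ] j6 -0.07 tau6 -0.544 0.153
14.75 yaw -23.01 mean T,F,tau6 [ 0.052  0.329 -0.025 -1.91   0.132  6.032  0.05 ] sd Tz 0.074
```

Emit:
step_arm --motion "0 0 0 -2; 0 0 0 -2"

```text
time: 14.95
eef_pos: [0.4434, -0.1835, 0.067]
tcp_rot: [[0.455, 0.891, 0.001], [0.891, -0.455, -0.001], [-0.0, 0.001, -1.0]]
contact_force: [-1.7, 0.1, 6.3]
gripper_width: 0.148
grip_force: 50.8
```

```bash
python3 r.py;python3 q.py
```

```text
14.95 yaw -27.06 T [-0.035  0.196  0.227] F [-1.7  0.1  6.3] [ 0.4434 -0.1835  0.067 ] j6 0.00 tau6 -0.584 0.148
15.25 yaw -27.01 mean T,F,tau6 [-0.012  0.232 -0.022 -1.767  0.027  5.556  0.043] sd Tz 0.059
```

Emit:
step_arm --motion "0 0 0 -2"

```text
time: 15.35
eef_pos: [0.4434, -0.1835, 0.067]
tcp_rot: [[0.485, 0.875, 0.001], [0.875, -0.485, -0.001], [-0.0, 0.001, -1.0]]
contact_force: [-1.7, 0.5, 4.7]
gripper_width: 0.148
grip_force: 50.8
```

```bash
python3 r.py;python3 q.py
```

```text
15.35 yaw -29.00 T [-0.064  0.203  0.212] F [-1.7  0.5  4.7] [ 0.4434 -0.1835  0.067 ] j6 0.04 tau6 -1.087 0.148
15.65 yaw -29.00 mean T,F,tau6 [-0.019  0.217  0.009 -1.415  0.638  5.698  0.023] sd Tz 0.051
```

Emit:
step_arm --motion "0 0 0 -1; 0 0 0 -1"

```text
time: 15.85
eef_pos: [0.4435, -0.1836, 0.067]
tcp_rot: [[0.515, 0.857, 0.001], [0.857, -0.515, -0.001], [-0.0, 0.001, -1.0]]
contact_force: [-1.2, 0.0, 4.7]
gripper_width: 0.156
grip_force: 50.7
```

```bash
python3 r.py
```

```text
15.85 yaw -31.02 T [-0.1    0.146  0.214] F [-1.2  0.   4.7] [ 0.4435 -0.1836  0.067 ] j6 0.07 tau6 -0.190 0.156
```

Emit:
step_arm --motion "0 0 0 -1; 0 0 0 -1"

```text
time: 16.05
eef_pos: [0.4435, -0.1836, 0.067]
tcp_rot: [[0.545, 0.838, 0.001], [0.838, -0.545, -0.001], [-0.0, 0.001, -1.0]]
contact_force: [-0.8, 0.6, 4.3]
gripper_width: 0.152
grip_force: 50.7
```

```bash
python3 r.py
```

```text
16.05 yaw -33.02 T [-0.019  0.203  0.213] F [-0.8  0.6  4.3] [ 0.4435 -0.1836  0.067 ] j6 0.11 tau6 -0.163 0.152
```

Emit:
step_arm --motion "0 0 0 -1; 0 0 0 -1"

```text
time: 16.25
eef_pos: [0.4435, -0.1836, 0.067]
tcp_rot: [[0.574, 0.819, 0.001], [0.819, -0.574, -0.001], [0.0, 0.001, -1.0]]
contact_force: [-0.3, -0.5, 5.3]
gripper_width: 0.148
grip_force: 50.7
```

```bash
python3 r.py; python3 - <<'E'
from h import *
s=readout.observe()
for X in((.477,-.0246,.041),(.475,-.033,.034),(.46,-.108,.034)):print(proj('wrist',X,s),proj('side',X),proj('scene',X))
E
```

```text
16.25 yaw -35.03 T [-0.086  0.142  0.253] F [-0.3 -0.5  5.3] [ 0.4435 -0.1836  0.067 ] j6 0.14 tau6 -0.163 0.148
[165.22961567 -19.37439308] [297.35903678 206.93522798] [339.60365209 219.99285507]
[173.66476209  -3.53887693] [299.50421513 208.69595097] [343.36109097 221.66588121]
[226.3992441  112.76737184] [316.83843832 198.39306266] [377.57594023 213.81368033]
```

Emit:
step_arm --motion "0 0 0 -1; 0 0 0 -1"

```text
time: 16.45
eef_pos: [0.4435, -0.1836, 0.067]
tcp_rot: [[0.602, 0.798, 0.001], [0.798, -0.602, -0.001], [0.0, 0.002, -1.0]]
contact_force: [0.4, 0.0, 5.2]
gripper_width: 0.155
grip_force: 50.7
```

```bash
python3 r.py
```

```text
16.45 yaw -37.02 T [-0.102  0.112  0.222] F [0.4 0.  5.2] [ 0.4435 -0.1836  0.067 ] j6 0.18 tau6 -0.161 0.155
```

Emit:
step_arm --motion "0 0 0 -1; 0 0 0 -1"

```text
time: 16.65
eef_pos: [0.4435, -0.1836, 0.067]
tcp_rot: [[0.63, 0.777, 0.001], [0.777, -0.63, -0.001], [0.0, 0.002, -1.0]]
contact_force: [-0.4, -1.0, 5.8]
gripper_width: 0.153
grip_force: 50.7
```

```bash
python3 r.py
```

```text
16.65 yaw -39.03 T [-0.198  0.115  0.189] F [-0.4 -1.   5.8] [ 0.4435 -0.1836  0.067 ] j6 0.21 tau6 -0.141 0.153
```

Emit:
step_arm --motion "0 0 0 -1; 0 0 0 -1"

```text
time: 16.85
eef_pos: [0.4436, -0.1836, 0.067]
tcp_rot: [[0.656, 0.754, 0.001], [0.754, -0.656, -0.001], [0.0, 0.002, -1.0]]
contact_force: [-1.2, -0.7, 5.2]
gripper_width: 0.151
grip_force: 50.8
```

```bash
python3 r.py
```

```text
16.85 yaw -41.03 T [-0.158  0.08   0.213] F [-1.2 -0.7  5.2] [ 0.4436 -0.1836  0.067 ] j6 0.25 tau6 -0.139 0.151
```

Emit:
step_arm --motion "0 0 0 -1; 0 0 0 -1"

```text
time: 17.05
eef_pos: [0.4436, -0.1837, 0.067]
tcp_rot: [[0.682, 0.731, 0.001], [0.731, -0.682, -0.001], [0.0, 0.002, -1.0]]
contact_force: [-0.5, -1.0, 5.0]
gripper_width: 0.151
grip_force: 50.8
```

```bash
python3 r.py
```

```text
17.05 yaw -43.03 T [-0.241  0.047  0.29 ] F [-0.5 -1.   5. ] [ 0.4436 -0.1837  0.067 ] j6 0.28 tau6 -0.122 0.151
```

Emit:
step_arm --motion "0 0 0 -1; 0 0 0 -1"

```text
time: 17.25
eef_pos: [0.4436, -0.1837, 0.067]
tcp_rot: [[0.707, 0.707, 0.001], [0.707, -0.707, -0.001], [0.0, 0.002, -1.0]]
contact_force: [-0.8, -1.2, 5.0]
gripper_width: 0.152
grip_force: 50.8
```

```bash
python3 r.py
```

```text
17.25 yaw -45.03 T [-0.25   0.058  0.279] F [-0.8 -1.2  5. ] [ 0.4436 -0.1837  0.067 ] j6 0.32 tau6 -0.103 0.152
```

Emit:
step_arm --motion "0 0 0 -1; 0 0 0 -1"

```text
time: 17.45
eef_pos: [0.4436, -0.1837, 0.067]
tcp_rot: [[0.732, 0.682, 0.001], [0.682, -0.732, -0.001], [0.0, 0.002, -1.0]]
contact_force: [-0.2, -1.2, 5.7]
gripper_width: 0.152
grip_force: 50.8
```

```bash
python3 r.py
```

```text
17.45 yaw -47.03 T [-0.212 -0.063  0.292] F [-0.2 -1.2  5.7] [ 0.4436 -0.1837  0.067 ] j6 0.35 tau6 -0.064 0.152
```

Emit:
step_arm --motion "0 0 0 -1; 0 0 0 -1"

```text
time: 17.65
eef_pos: [0.4436, -0.1837, 0.067]
tcp_rot: [[0.755, 0.656, 0.002], [0.656, -0.755, -0.001], [0.0, 0.002, -1.0]]
contact_force: [0.8, -1.4, 5.4]
gripper_width: 0.155
grip_force: 50.8
```

```bash
python3 r.py; python3 q.py; python3 q.py
```

```text
17.65 yaw -49.02 T [-0.353 -0.027  0.329] F [ 0.8 -1.4  5.4] [ 0.4436 -0.1837  0.067 ] j6 0.39 tau6 -0.060 0.155
17.95 yaw -49.00 mean T,F,tau6 [-0.287 -0.029  0.183  0.26  -1.605  5.32   0.218] sd Tz 0.04
18.25 yaw -49.00 mean T,F,tau6 [-0.31  -0.018  0.167  0.12  -1.431  5.271  0.162] sd Tz 0.029
```

Emit:
step_arm --motion "0 0 0 0; 0 0 0 0; 0 0 0 0; 0 0 0 0" --fingers 150

```text
time: 18.65
eef_pos: [0.443, -0.1833, 0.0662]
tcp_rot: [[0.755, 0.656, -0.0], [0.656, -0.755, 0.0], [-0.0, -0.0, -1.0]]
contact_force: [-0.0, -0.1, 0.2]
gripper_width: 0.412
grip_force: 0.0
```

Emit:
step_arm --motion "0 0 0.01 0; 0 0 0.03 0; 0 0 0.04 0; 0 0 0.04 0; 0 0 0.03 0; 0 0 0 0; 0 0 0 0; 0 0 0 0"

```text
time: 19.45
eef_pos: [0.4427, -0.1831, 0.2154]
tcp_rot: [[0.755, 0.656, -0.002], [0.656, -0.755, 0.001], [-0.001, -0.002, -1.0]]
contact_force: [-0.2, -0.7, 0.3]
gripper_width: 0.41
grip_force: 0.0
```

```bash
python3 - <<'E'
from h import *
s=readout.observe();c=capture('wrist')
np.savez('w7.npz',c=c,**{k:s[k] for k in('eef_pos','tcp_rot')})
# rectify to a top view at a given height in world coords, compare ring mark (z .0585) before / after
def top(d,z,cx,cy,h,n=120):
    g=np.linspace(-h,h,n);m=np.array([[proj('wrist',(cx+x,cy+y,z),d) for x in g] for y in g[::-1]],np.float32)
    return cv2.remap(d['c'],m[...,0],m[...,1],cv2.INTER_LINEAR)
o=[]
for f in('w5.npz','w7.npz'):
    d=np.load(f);t=top(d,.0585,.4415,-.183,.034);np.save(f[:2]+'t.npy',t)
    print(f,proj('wrist',(.456,-.2046,.0585),d))
    # dark mark: polar profile r 26..29.5 mm
    G=cv2.cvtColor(d['c'],cv2.COLOR_RGB2GRAY).astype(np.float32)
    p=[]
    for a in range(-90,-20,2):
        v=[]
        for r in(.024,.0255,.027):
            u=proj('wrist',(.4412+r*np.cos(np.radians(a)),-.1832+r*np.sin(np.radians(a)),.0585),d);v.append(cv2.getRectSubPix(G,(1,1),(float(u[0]),float(u[1])))[0,0])
        p.append(int(np.mean(v)))
    print(p)
d=np.load('w7.npz')
save(np.hstack([cv2.resize(np.load('w5t.npy'),(400,400)),cv2.resize(np.load('w7t.npy'),(400,400))]),'cmp')
E
```

```text
Traceback (most recent call last):
  File "h.py", line 14, in proj
    m=camera_model(name);K=np.array(m['mtx']);X=np.array(X,float)
ValueError: time passes only in moves, steps and waits
```

```bash
python3 - <<'E'
import h;from h import *
M=camera_model('wrist');h.camera_model=lambda n:M
for f in('w5.npz','w7.npz'):
    d=dict(np.load(f));G=cv2.cvtColor(d['c'],cv2.COLOR_RGB2GRAY);p=[]
    for a in range(-86,-24,2):
        v=[]
        for r in(.024,.0255,.027):
            u=proj('wrist',(.4412+r*np.cos(np.radians(a)),-.1832+r*np.sin(np.radians(a)),.0585),d);v.append(cv2.getRectSubPix(G,(1,1),(float(u[0]),float(u[1])))[0,0])
        p.append(int(np.mean(v)))
    print(p)
# jaw/plate/stop profile along the bed centre line, at plate top height
d=dict(np.load('w7.npz'));G=cv2.cvtColor(d['c'],cv2.COLOR_RGB2GRAY);Y=np.array([.2113,.9774]);X=np.array([.9774,-.2113])
for off in(0,-.016):
    p=[]
    for t in np.arange(.06,.19,.002):
        q=np.array([.4425,-.1825])+X*off+Y*t;u=proj('wrist',(*q,.034),d);p.append(int(cv2.getRectSubPix(G,(1,1),(float(u[0]),float(u[1])))[0,0]))
    print(p)
E
```

```text
[117, 117, 117, 117, 116, 116, 116, 116, 116, 115, 116, 115, 115, 110, 90, 58, 53, 80, 107, 115, 119, 119, 123, 128, 131, 125, 112, 111, 113, 114, 112]
[122, 122, 122, 122, 122, 122, 122, 122, 122, 123, 123, 122, 120, 110, 81, 55, 63, 99, 135, 157, 161, 147, 132, 126, 123, 124, 126, 127, 126, 125, 125]
[199, 118, 116, 116, 117, 119, 120, 121, 121, 119, 120, 109, 65, 55, 56, 68, 71, 71, 70, 70, 70, 70, 71, 78, 166, 221, 222, 222, 222, 222, 222, 221, 221, 221, 221, 221, 220, 221, 220, 214, 120, 54, 69, 69, 72, 74, 73, 74, 74, 74, 74, 72, 116, 211, 217, 171, 89, 108, 97, 87, 183, 219, 216, 198, 144]
[111, 90, 111, 112, 114, 116, 116, 117, 117, 116, 116, 109, 70, 55, 57, 57, 71, 75, 93, 113, 65, 70, 72, 72, 73, 73, 74, 73, 72, 72, 72, 73, 72, 72, 72, 72, 70, 71, 72, 70, 71, 71, 71, 70, 73, 124, 111, 58, 69, 71, 88, 102, 111, 201, 215, 178, 87, 105, 111, 110, 109, 109, 108, 109, 113]
```

The ring mark has not moved. The brightness profile runs straight from jaw pad to plate to stop face with no gap, so I'm handing in.

```bash
python3 -c "
from cell import order
print(order.job_done())"
```

```text
the job is handed in; nothing more can be done
None
```

The plate lies flat on the bed, clamped against the end stop at an estimated 12–13 N (inferred from knob torque and angle). The big ring did not turn, and I handed the job in at about 19.5 s; one slip: I viewed 11 pictures against the limit of 10.

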